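Fit the stage disc and close the light hood

TASK

Make the inspection stand ready: slide the flat black stage disc across the white base plate, without lifting it off the plate, until it drops fully into the round recess and lies flush. Then push the raised light hood down over it, gently and without slamming, until it is fully closed. Leave the other things on the bench alone.

Things in the scene. Friction and masses are not known exactly. Their poses are not given: they have to be found in the camera images.
- stand: Inspection stand fixed to the bench: a white flat plate, 220 mm along its x, 380 mm along its y, 22 mm thick, with one round recess. Origin: centre of its underside; z up. Its place and yaw vary. A hood is hinged at its +y end; the disc starts on the -y half.
- recess (a point): Centre of the mouth of the round recess, level with the plate's top face (22 mm above the bench), at x = 0 and 70 mm towards +y from the plate's middle. 100 mm diameter, 8 mm deep, flat floor. Axes as the stand's.
- disc: Loose flat black plastic disc, 96 mm diameter, 8 mm thick, about 90 g, lying flat on the plate. Origin: centre of its underside; z up. On the plate the origin is level with the plate's top face; seated it is 8 mm lower and the disc's top is flush. It has 2 mm of play all round, and tips in and drops once its centre is within about 12 mm of the recess's.
- hood (a joint): Opening angle of the light hood, rad: 0 fully closed (level over the recess), 1.57 upright; starts at 1.4 to 1.75, limit 1.85. About 0.6 kg, on a stiff friction hinge (0.8 N m) that holds it wherever it is left; it goes down only when pushed, with some 3 to 6 N near the free edge when upright, less lower down. It rests on a stop when closed.
- hood_hinge (a point): Middle of the hood's hinge line, which runs along the stand's x, 12 mm above the plate's top face and 175 mm towards +y from the plate's middle. Axes as the stand's. Closed, the hood reaches from here 190 mm towards the stand's -y; its outer (upper) face is then 26 mm above the plate.
- hood_edge (a point): On the hood, a flat grey frame 200 mm along the hinge, 190 mm from hinge to free edge, 14 mm thick: the middle of the free edge at the outer face. Its axes turn with the hood: x along the hinge, -y from hinge to free edge, z out of the outer face (stand's +y when upright). The inner face lies in the hinge line's plane. A 72 mm square window is centred 105 mm from the hinge.
- spool: Bystander: grey solder spool standing on end, 64 mm diameter, 55 mm high. Origin at the centre of its underside.
- flux: Bystander: small bottle, 48 mm diameter, 110 mm high. Origin at the centre of its underside.
- driver: Bystander: screwdriver lying on the bench, 170 mm long along its x. Origin under its middle.
- tip_pot: Bystander: pot with spare iron tips, 64 mm diameter, 120 mm high over the tips. Origin at the centre of its underside.
Things that resemble listed ones, but are neither listed nor needed, are in the scene too. There is more than one size of the disc; the one meant has the size given above.

How it is judged:
By the outcome, as a careful person would: the job done as asked, in the order asked, and still so for the second after the job is handed in, with the robot touching nothing.
It also fails if it takes over 72 s, if anything falls off the work surface, if the arm or the gripper's body presses on something with over 40 N, if the wrist force passes 120 N, or if a joint passes its speed limit or range.

ROBOT

A 6-joint arm with a two-finger parallel gripper is mounted at the origin on the work surface. World frame = base frame: x ahead of the robot, y to its left, z up, the work surface at z = 0. Lengths are in m, angles in degrees, forces in N, time in s.
With the tool pointing down it reaches from about 0.4 to 0.825 m from the base axis. Payload 7 kg.
Tool frame: the origin (TCP) lies on the front face of the gripper's body, between the roots of the fingers; the fingertips stand 66 mm ahead of it and the grasp point (between the pads) lies 47 mm ahead of it; z points along the fingers, y is the line along which they close (so a half turn about z gives the same grasp; the last joint's range is limited). The gripper opens to 88 mm and grips with 3 to 60 N. Pads are 19 mm wide; open, the fingers measure 130 mm over their backs; the gripper's body (78 mm by 193 mm) begins 47 mm behind the grasp point.
Start: joints at [-48.18, 20.546, 0.682, 0, -70.136, -16.507], TCP at [0.289, -0.61, 0.292] pointing down, gripper open.
Joint ranges: [-176.03, 176.03], [-82.01, 121.73], [-58.28, 71.71], [-173.87, 95.51], [-174.79, -0.11], [-173.66, 173.66]. Speed limits (degrees/s): [136.94, 136.94, 172.46, 180, 180, 180].

INTERFACE

Orientations are given as [roll, pitch, yaw] about the fixed x, y, z axes, in that order (R = Rz(yaw) Ry(pitch) Rx(roll)).
In Python, from plant import ctrl gives the robot as it stands.
- The arm moves only by the tool send_rows, never from a script. Its argument "deltas" is a list of rows, each a list of 2 entries, a list of its own where there are three numbers: the shift along the tool's x, y, z each as a share of 800 mm, from -1 to 1, then the turn about the tool's z as a share of 90 degrees, from -1 to 1. A call has exactly 5 rows; each row is the pose to reach, as a shift and turn from the pose commanded when the call began, along the tool's axes at that moment; what a row does not reach only later rows make up. A row lasts 1/12 s, in which the tool goes at most 41.7 mm and 7.16 degrees, less where a joint would pass 70% of its speed; a pose out of reach is approached as far as the arm can. A call with a number of a shift or a turn outside -1 to 1 is refused whole. A call with a gripper value outside its range is refused whole. "gripper" is the opening, from 0 (shut) to 1 (fully open), set as the call begins (left out, the last holds). The fingers move at their own pace and stop on an object; the grip force is fixed at half the most. Time passes only in rows, so rows that repeat a pose let the fingers close, or fill a call up. It gives the time, the measured TCP pose, the force, the opening and the grip force at its end, in the units of the state.
- ctrl.get_obs(): the state, without advancing time (a new reading comes with each control period).
- ctrl.snapshot(name): name is "side" or "top" or "wrist"; returns a dict with "color" (420x560x3 uint8, red, green, blue), "vertical_fov" (degrees; the focal length in pixels is half the picture's height over the tangent of half this angle, whatever the lens; pixels are square), "cx", "cy" (the principal point, pixels), "rvec" (rotation vector, rad) and "tvec" (3), from world to camera coordinates, as OpenCV has them. Camera axes: x right, y down, z forward; pixel columns grow to the right and rows downward; lengths in m; the calibration is good to about 2 mm. A picture is of the moment at which its call begins. There is no depth.
- ctrl.close_job(): hands the job in; it is judged then, once.
Trained networks look in a picture, given as the dict that the camera call returned (one of the last four; its "shot" number tells which), for a name from the list of things; names that differ only in an ending like _2 or _b are one class to them, and where a whole thing is asked for, a point or a joint stands for the part that bears it (a point fixed in the world has none). Each returns a list of dicts, best first, with "conf" (0 to 1); they miss things now and then, are a little off and sometimes report something else, mostly with a low value. They report only what shows in the picture. A call takes as long as a camera call. They do not tell look-alikes from the thing itself.
- ctrl.boxes_of(picture, thing): "xy" ([column, row] as shares, 0 to 1, of the picture: columns of its width, rows of its height, amid what is visible of it).
- ctrl.cut_out(picture, thing): "pixels" (420x560 bool, what is visible of it) and "xy" ([column, row] as shares, 0 to 1, of the picture: columns of its width, rows of its height, amid what is visible of it).
The state is a dict: "clock": time; "joint_pos": joint angles; "qvel": joint speeds; "tau": joint torques, N m; "tool_pos": TCP position; "orientation": TCP orientation; "force": force on the tool from outside, world axes, zero at the start; "moment": the same for the moment, N m; "opening": finger opening in m; "gripper_force": force on a finger pad.
Only numpy, scipy, OpenCV 4.12 (cv2) and the standard library are available. Lean on these libraries where they do the work, as an engineer would, in place of code of your own. Each camera call takes 0.05 s, during which the arm holds its last target. There are 200 camera calls.

## Working session

There is one attempt and no reset: what is moved stays moved. The work goes in short steps, Python scripts to look and compute and a tool call to move; the robot and the scene stay as the last step left them, time stands still between calls to the robot, and variables do not carry over. Pictures are saved under pics/ and viewed, at most 13 in all, crops included, and the job is handed in when it is done.

Besides the shell and the picture viewer there is one more tool, called after "Emit:" as name([rows], argument=value, ...), one row to a line, values as JSON. send_rows: Moves the arm, as the interface text tells. Shift numbers are shares of 800 mm and turn numbers shares of 90 degrees, none past 1 either way. Its arguments: {"type":"object","properties":{"deltas":{"type":"array","items":{"type":"array"}},"gripper":{"type":"number"}},"required":["deltas"]}

```bash
mkdir -p pics; cat > h.py <<'E'
import numpy as np, cv2
from plant import ctrl
from scipy.spatial.transform import Rotation as R
def K(p):
    f=210/np.tan(np.radians(p["vertical_fov"])/2); return np.array([[f,0,p["cx"]],[0,f,p["cy"]],[0,0,1]])
def unproj(p,uv,z):
    Rm=cv2.Rodrigues(np.array(p["rvec"],float))[0]; t=np.array(p["tvec"],float).ravel()
    uv=np.atleast_2d(uv).astype(float)
    d=(np.linalg.inv(K(p))@np.c_[uv,np.ones(len(uv))].T).T@Rm; c=-Rm.T@t
    return c+d*((z-c[2])/d[:,2])[:,None]
def proj(p,X):
    return cv2.projectPoints(np.atleast_2d(X).astype(float),np.array(p["rvec"],float),np.array(p["tvec"],float),K(p),None)[0].reshape(-1,2)
def save(p,n,crop=None,s=1):
    im=p["color"][:,:,::-1]
    if crop: im=im[crop[1]:crop[3],crop[0]:crop[2]]
    cv2.imwrite(f"pics/{n}.png",cv2.resize(im,None,fx=s,fy=s,interpolation=cv2.INTER_CUBIC))
E
python3 - <<'E'
from h import *
o=ctrl.get_obs(); print({k:np.round(v,3).tolist() for k,v in o.items()})
P={n:ctrl.snapshot(n) for n in("top","side")}
for n,p in P.items():
    save(p,n+"0"); print(n,p["vertical_fov"],p["cx"],p["cy"],np.round(p["rvec"],3),np.round(p["tvec"],3), [k for k in p])
    for t in("stand","disc","hood"):
        for c in ctrl.cut_out(p,t):
            ys,xs=np.nonzero(c["pixels"]); print(t,round(c["conf"],2),(np.array(c["xy"])*[560,420]).round(1),xs.min(),xs.max(),ys.min(),ys.max(),len(xs), unproj(p,np.array(c["xy"])*[560,420],0.03).round(3))
im=np.hstack([P["top"]["color"],P["side"]["color"]])[:,:,::-1]
E
```

```text
{'clock': 0.0, 'joint_pos': [-48.182, 20.592, 0.633, -0.022, -70.134, -16.507], 'qvel': [-0.022, 0.123, -0.046, -0.061, 0.018, 0.004], 'tau': [0.001, -58.271, 29.308, 6.997, 0.007, -0.0], 'tool_pos': [0.288, -0.61, 0.291], 'orientation': [179.905, -0.007, -154.697], 'force': [0.623, -0.36, -0.538], 'moment': [-0.036, 0.095, 0.043], 'gripper_force': 0.0, 'opening': 0.088}
top 56.03648582267636 279.5906928326095 205.41630224680128 [ 2.152 -2.212  0.085] [0.037 0.566 1.072] ['color', 'vertical_fov', 'cx', 'cy', 'rvec', 'tvec', 'shot']
stand 0.91 [267.2 203.9] 201 350 159 248 10915 [[0.571 0.055 0.03 ]]
disc 0.89 [386.3 192.2] 363 409 171 217 1693 [[ 0.595 -0.274  0.03 ]]
disc 0.88 [317.9 210.4] 303 337 194 228 969 [[ 0.55  -0.084  0.03 ]]
disc 0.7 [349.  128.6] 323 369 106 151 1700 [[ 0.776 -0.178  0.03 ]]
hood 0.74 [208.  205.1] 202 217 159 246 1254 [[0.573 0.218 0.03 ]]
side 52.63968435735154 278.4509984274795 211.1259683356878 [ 0.8   -2.58   1.109] [0.477 0.261 1.175] ['color', 'vertical_fov', 'cx', 'cy', 'rvec', 'tvec', 'shot']
stand 0.8 [270.7 228.3] 214 337 180 278 6758 [[0.562 0.065 0.03 ]]
disc 0.81 [259.7 170. ] 242 276 160 183 692 [[ 0.764 -0.154  0.03 ]]
disc 0.67 [320.2 175.2] 300 335 164 187 687 [[ 0.568 -0.256  0.03 ]]
disc 0.57 [300.9 204. ] 288 315 194 214 430 [[ 0.544 -0.085  0.03 ]]
disc 0.43 [268.7 227.6] 214 337 180 279 6785 [[0.569 0.066 0.03 ]]
hood 0.92 [250.3 225.5] 214 276 192 270 2840 [[0.622 0.092 0.03 ]]
hood 0.22 [387.2 183.3] 365 400 172 194 169 [[ 0.35  -0.353  0.03 ]]
```

View pics/top0.png

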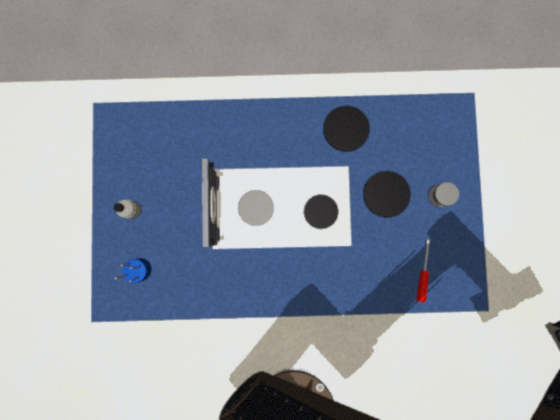

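View pics/side0.png

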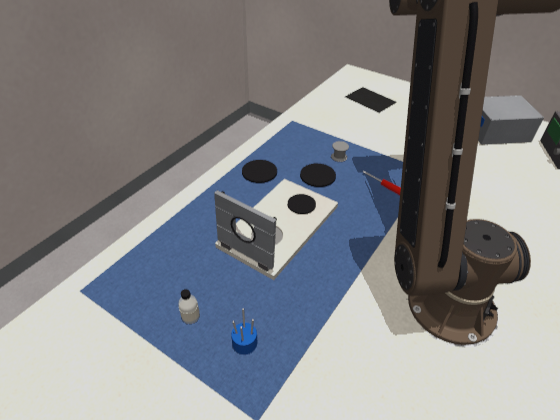

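Top view: hood edge-on at about (208,203), grey recess at (256,208), and a black disc on the plate at (320,211). Two more black discs lie on the mat at (386,193) and (347,128).

The three candidates are (320,211), about 34 px across, and (386,193) and (347,128), both about 46 px. At about 2.7 mm/px, 34 px is roughly 93–96 mm, while 46 px is roughly 125 mm. So the one on the plate fits. I'll confirm that in a crop and measure the stand.

```bash
python3 - <<'E'
from h import *
p=ctrl.snapshot("top"); save(p,"crop1",(190,100,420,260),3)
im=p["color"].astype(int)
for c in ctrl.cut_out(p,"disc"):
    m=c["pixels"].astype(np.uint8); cn=max(cv2.findContours(m,0,1)[0],key=len)
    e=cv2.fitEllipse(cn); w=unproj(p,e[0],0.030 if len(cn)<110 else .008)[0]; 
    print("disc",np.round(e,1) if 0 else e, w.round(4))
# darkness-based disc and grey recess on plate
roi=np.zeros((420,560),bool); roi[165:250,222:352]=1
hsv=cv2.cvtColor(p["color"],cv2.COLOR_RGB2HSV); S,V=hsv[...,1],hsv[...,2]
for n,m,z in(("disc",roi&(V<90)&(S<120),.030),("recess",roi&(V>100)&(V<205)&(S<60),.022)):
    k,l,st,ce=cv2.connectedComponentsWithStats(m.astype(np.uint8)); 
    for i in range(1,k):
        if st[i,4]>300: 
            cn=max(cv2.findContours((l==i).astype(np.uint8),0,1)[0],key=len);e=cv2.fitEllipse(cn)
            q=np.array([[e[0][0]-e[1][0]/2,e[0][1]],[e[0][0]+e[1][0]/2,e[0][1]]])
            print(n,st[i],e,unproj(p,e[0],z).round(4),unproj(p,ce[i],z).round(4),np.linalg.norm(np.diff(unproj(p,q,z),axis=0)))
white=((V>205)&(S<60)).astype(np.uint8)
k,l=cv2.connectedComponents(white); pl=(l==l[178,300])
ys,xs=np.nonzero(pl); print(xs.min(),xs.max(),ys.min(),ys.max())
cols=np.arange(235,340); t=np.array([np.nonzero(pl[:,c])[0].min()-.5 for c in cols]); b=np.array([np.nonzero(pl[:,c])[0].max()+.5 for c in cols])
rows=np.arange(175,240); r=np.array([np.nonzero(pl[x])[0].max()+.5 for x in rows])
for n,uv in(("x+",np.c_[cols,t]),("x-",np.c_[cols,b]),("yend",np.c_[r,rows])):
    w=unproj(p,uv,.022)[:,:2]; vx,vy,x0,y0=cv2.fitLine(w.astype(np.float32),cv2.DIST_HUBER,0,.01,.01).ravel(); print(n,np.degrees(np.arctan2(vy,vx)),x0,y0)
E
```

```text
disc ((345.9715576171875, 128.34579467773438), (45.215309143066406, 45.256649017333984), 126.36712646484375) [ 0.7827 -0.1738  0.008 ]
disc ((320.523681640625, 211.3966827392578), (33.704891204833984, 33.99154281616211), 151.74378967285156) [ 0.5466 -0.0906  0.03  ]
disc ((386.4664306640625, 193.6443634033203), (45.791629791259766, 46.86880111694336), 88.25038146972656) [ 0.5928 -0.28    0.008 ]
disc [304 195  34  33 853] ((320.65740966796875, 211.25384521484375), (31.955434799194336, 32.2116584777832), 102.0697250366211) [[ 0.547 -0.091  0.03 ]] [[ 0.547 -0.091  0.03 ]] 0.08775246196407664
recess [ 237  190   37   36 1047] ((255.41867065429688, 207.4621124267578), (35.55400848388672, 35.693687438964844), 88.0311050415039) [[0.563  0.0883 0.022 ]] [[0.563  0.0883 0.022 ]] 0.09844123166070215
213 350 167 248
x+ 89.76059 0.6721521 -0.0023311318
x- 89.72897 0.45309764 0.0040292754
yend -0.6355577 0.57285255 -0.17135473
```

View pics/crop1.png

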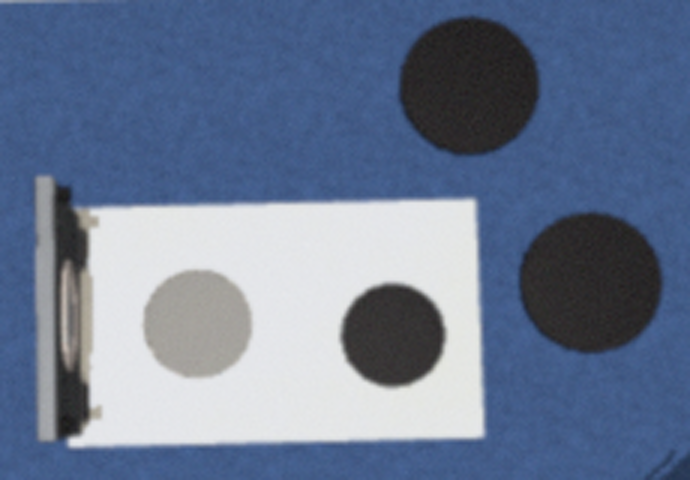

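The crop confirms it: the on-plate disc measures about 95 mm and the recess about 98 mm, and the other two are about 126 mm and lie on the mat. The recess is at (0.563, 0.0885), the disc at (0.547, −0.091), and the stand yaw is about −0.3°. These agree with the plate's edges and stated sizes. Now moving in behind the disc with the fingers 60 mm apart as a cradle.

Emit:
send_rows([
  [[-0.042,0.03,0.009],0],
  [[-0.084,0.06,0.018],0],
  [[-0.126,0.09,0.027],0],
  [[-0.168,0.12,0.036],0],
  [[-0.21,0.15,0.045],0],
], gripper=0.68)

```text
clock: 0.92
tool_pos: [0.389, -0.4294, 0.2562]
orientation: [-180.0, 0.0, -154.7]
force: [1.8, 0.8, 0.2]
opening: 0.0615
gripper_force: 0.0
```

Emit:
send_rows([
  [[-0.042,0.03,0.009],0],
  [[-0.084,0.06,0.018],0],
  [[-0.126,0.09,0.027],0],
  [[-0.168,0.12,0.036],0],
  [[-0.21,0.15,0.045],0],
])

```text
clock: 1.33
tool_pos: [0.4892, -0.2498, 0.2207]
orientation: [-180.0, 0.0, -154.7]
force: [0.5, -1.0, -1.0]
opening: 0.06
gripper_force: 0.0
```

Emit:
send_rows([
  [[0,0,0],-0.08],
  [[0,0,0],-0.16],
  [[0,0,0],-0.24],
  [[0,0,0],-0.32],
  [[0,0,0],-0.39],
])

```text
clock: 1.75
tool_pos: [0.4887, -0.2514, 0.2208]
orientation: [-180.0, 0.0, -119.2]
force: [-0.4, -0.1, -0.3]
opening: 0.0598
gripper_force: 0.0
```

Emit:
send_rows([
  [[0,0,0],-0.07],
  [[0,0,0],-0.14],
  [[0,0,0],-0.21],
  [[0,0,0],-0.27],
  [[0,0,0],-0.27],
])

```text
clock: 2.17
tool_pos: [0.4886, -0.2517, 0.2208]
orientation: [-180.0, -0.0, -95.0]
force: [-0.0, -0.1, -0.7]
opening: 0.0595
gripper_force: 0.0
```

```bash
cat >> h.py <<'E'
def circles(n):
    p=ctrl.snapshot(n); hsv=cv2.cvtColor(p["color"],cv2.COLOR_RGB2HSV); S,V=hsv[...,1],hsv[...,2]
    for t,m,z in(("disc",(V<90)&(S<120),.030),("recess",(V>90)&(V<205)&(S<60),.022)):
        k,l,st,ce=cv2.connectedComponentsWithStats(m.astype(np.uint8))
        for i in range(1,k):
            if st[i,4]>600:
                cn=max(cv2.findContours((l==i).astype(np.uint8),0,1)[0],key=len)
                w=unproj(p,cn[:,0],z)[:,:2].astype(np.float32); e=cv2.fitEllipse(w)
                if .07<e[1][0]<.15 and e[1][1]<.15: print(n,t,np.round(e[0],4),np.round(e[1],4),st[i])
    return p
E
python3 - <<'E'
from h import *
p=circles("wrist"); save(p,"w1"); circles("top")
E
```

```text
wrist disc [ 0.5856 -0.285 ] [0.1223 0.1235] [   98    99   143   140 15529]
top disc [ 0.7776 -0.1699] [0.1261 0.1282] [ 323  106   47   46 1663]
top recess [0.5633 0.0884] [0.0973 0.0978] [ 238  190   36   36 1022]
```

View pics/w1.png

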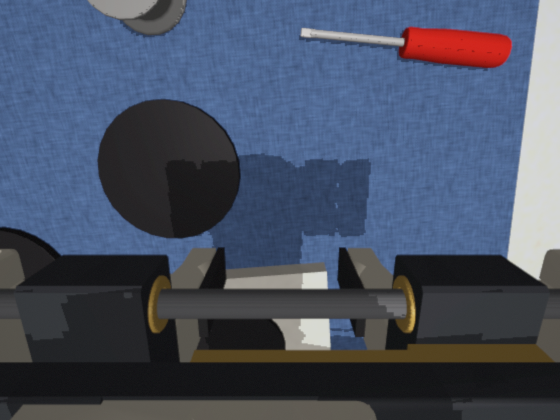

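The wrist camera looks back over the −y side: a large look-alike disc at (170,168), the driver at (405,45) and the spool at the top left. The plate and the disc we want show between the fingers at about (245,335). Moving to the spot behind the disc and lowering.

Emit:
send_rows([
  [[-0.03,-0.014,0.0],0],
  [[-0.06,-0.028,0.02],0],
  [[-0.09,-0.042,0.05],0],
  [[-0.116,-0.055,0.09],0],
  [[-0.116,-0.055,0.12],0],
])

```text
clock: 2.68
tool_pos: [0.5428, -0.1607, 0.1233]
orientation: [-179.9, 0.0, -95.4]
force: [0.2, -0.5, -1.3]
opening: 0.0599
gripper_force: 0.0
```

Emit:
send_rows([
  [[0,0,0.01],0],
  [[0,0,0.02],0],
  [[0,0,0.026],0],
  [[0,0,0.03],0],
  [[0,0,0.03],0],
])

```text
clock: 3.1
tool_pos: [0.541, -0.1639, 0.1011]
orientation: [-179.9, 0.0, -95.4]
force: [-0.2, -0.4, -0.7]
opening: 0.0594
gripper_force: 0.0
```

```bash
python3 - <<'E'
from h import *
print(np.round(ctrl.get_obs()["tool_pos"],4))
p=circles("top"); q=ctrl.snapshot("side")
a=p["color"][120:270,180:400]; b=q["color"][140:290,200:420]
im=np.hstack([cv2.resize(x,None,fx=1.8,fy=1.8,interpolation=cv2.INTER_CUBIC) for x in(a,b)])
cv2.imwrite("pics/c2.png",im[:,:,::-1])
E
```

```text
[ 0.541  -0.1639  0.1011]
top disc [ 0.7775 -0.17  ] [0.126  0.1282] [ 323  106   47   46 1663]
top disc [ 0.5818 -0.2925] [0.1404 0.1414] [ 368  171   52   52 2036]
```

View pics/c2.png

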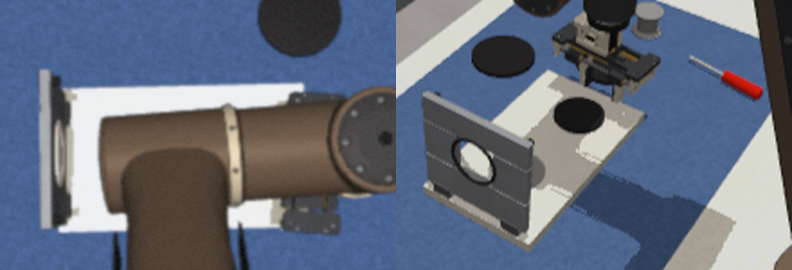

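Side view: the gripper stands behind the black disc at (578,115), clear of everything, with the hood upright. Lowering to about 3.5 mm above the plate and pushing.

Emit:
send_rows([
  [[0,0,0.006],0],
  [[0,0,0.012],0],
  [[-0.008,0,0.012],0],
  [[-0.016,0,0.012],0],
  [[-0.02,0,0.012],0],
])

```text
clock: 3.62
tool_pos: [0.5425, -0.1466, 0.091]
orientation: [180.0, -0.0, -95.3]
force: [-0.3, -0.6, 0.6]
opening: 0.0594
gripper_force: 0.0
```

Emit:
send_rows([
  [[-0.005,0,0],0],
  [[-0.012,0,0],0],
  [[-0.02,0,0],0],
  [[-0.028,0,0],0],
  [[-0.036,0,0],0],
])

```text
clock: 4.03
tool_pos: [0.5451, -0.118, 0.0911]
orientation: [-180.0, 0.0, -95.3]
force: [-0.1, -0.5, 0.0]
opening: 0.0595
gripper_force: 0.3
```

Emit:
send_rows([
  [[-0.009,0,0],0],
  [[-0.018,0,0],0],
  [[-0.027,0,0],0],
  [[-0.036,0,0],0],
  [[-0.045,0.001,0],0],
])

```text
clock: 4.45
tool_pos: [0.5477, -0.082, 0.091]
orientation: [-180.0, -0.0, -95.3]
force: [0.1, -0.9, 0.6]
opening: 0.0594
gripper_force: 0.3
```

Emit:
send_rows([
  [[-0.009,0,0],0],
  [[-0.018,0,0],0],
  [[-0.027,0,0],0],
  [[-0.036,0,0],0],
  [[-0.045,0.001,0],0],
])

```text
clock: 4.87
tool_pos: [0.5502, -0.0461, 0.091]
orientation: [-180.0, 0.0, -95.3]
force: [0.5, -0.6, 0.1]
opening: 0.0599
gripper_force: 0.3
```

```bash
python3 - <<'E'
from h import *
o=ctrl.get_obs();print(np.round(o["tool_pos"],4),np.round(o["force"],2))
q=ctrl.snapshot("side")
cv2.imwrite("pics/c3.png",cv2.resize(q["color"][140:290,200:420],None,fx=2.6,fy=2.6,interpolation=cv2.INTER_CUBIC)[:,:,::-1])
for c in ctrl.cut_out(q,"disc"): print(c["conf"],unproj(q,np.array(c["xy"])*[560,420],.03).round(4),c["pixels"].sum())
E
```

```text
[ 0.5502 -0.0461  0.091 ] [ 0.48 -0.6   0.06]
0.6 [[ 0.5696 -0.2625  0.03  ]] 580
0.6 [[ 0.7646 -0.0987  0.03  ]] 200
0.55 [[0.5566 0.0031 0.03  ]] 442
```

View pics/c3.png

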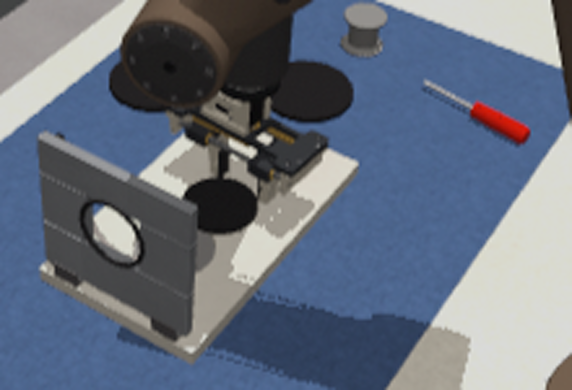

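The disc at (222,205) sits between the fingers, tracking toward the recess, estimated at (0.555, 0.001). Continuing, slowing near the recess.

Emit:
send_rows([
  [[-0.009,0,0],0],
  [[-0.018,0,0],0],
  [[-0.027,0,0],0],
  [[-0.036,0,0],0],
  [[-0.045,0,0],0],
])

```text
clock: 5.38
tool_pos: [0.5534, -0.0103, 0.091]
orientation: [180.0, 0.0, -95.3]
force: [-0.3, 0.4, -0.7]
opening: 0.0596
gripper_force: 0.3
```

Emit:
send_rows([
  [[-0.008,0,0],0],
  [[-0.015,0,0],0],
  [[-0.022,0,0],0],
  [[-0.028,0,0],0],
  [[-0.034,0,0],0],
])

```text
clock: 5.8
tool_pos: [0.5559, 0.0165, 0.091]
orientation: [180.0, -0.0, -95.3]
force: [-0.1, -0.2, 0.6]
opening: 0.0598
gripper_force: 0.3
```

Emit:
send_rows([
  [[-0.005,0,0],0],
  [[-0.01,0,0],0],
  [[-0.015,0,0],0],
  [[-0.02,0,0],0],
  [[-0.025,0,0],0],
])

```text
clock: 6.22
tool_pos: [0.5578, 0.0363, 0.091]
orientation: [-180.0, 0.0, -95.3]
force: [-0.5, 0.1, -1.0]
opening: 0.0595
gripper_force: 0.2
```

Emit:
send_rows([
  [[-0.002,0,0],0],
  [[-0.004,0,0],0],
  [[-0.005,0,0],0],
  [[-0.005,0,0],0],
  [[-0.005,0,0],0],
])

```text
clock: 6.63
tool_pos: [0.5581, 0.0399, 0.091]
orientation: [180.0, 0.0, -95.3]
force: [-1.2, 0.1, -0.0]
opening: 0.0597
gripper_force: 0.0
```

```bash
python3 - <<'E'
from h import *
o=ctrl.get_obs();print(np.round(o["tool_pos"],4),np.round(o["force"],2))
q=ctrl.snapshot("side")
cv2.imwrite("pics/c4.png",cv2.resize(q["color"][160:280,220:350],None,fx=4,fy=4,interpolation=cv2.INTER_CUBIC)[:,:,::-1])
E
```

```text
[0.5581 0.0399 0.091 ] [-1.22  0.13 -0.04]
```

View pics/c4.png

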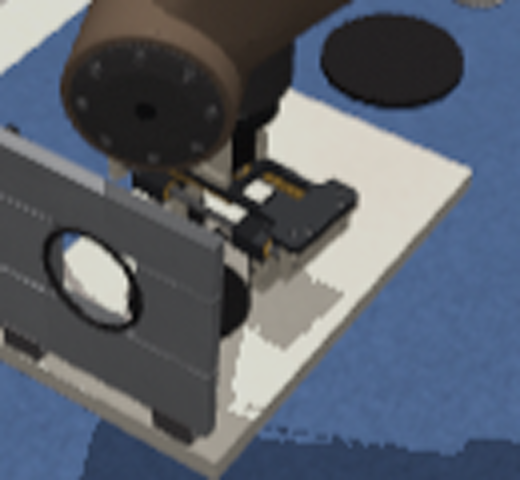

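The finger pads lost contact at the end, which suggests the disc dropped. Only its edge shows at (235,300), behind the hood. Backing off, raising and checking.

Emit:
send_rows([
  [[0.03,0,0],0],
  [[0.06,0,0],0],
  [[0.06,0,-0.05],0],
  [[0.06,0,-0.1],0],
  [[0.06,0,-0.15],0],
])

```text
clock: 7.1
tool_pos: [0.553, -0.0088, 0.2119]
orientation: [179.9, -0.1, -95.3]
force: [1.6, -0.0, 0.2]
opening: 0.0597
gripper_force: 0.0
```

Emit:
send_rows([
  [[0.02,-0.05,-0.05],0],
  [[0.04,-0.1,-0.1],0],
  [[0.06,-0.15,-0.15],0],
  [[0.06,-0.18,-0.16],0],
  [[0.06,-0.2,-0.16],0],
], gripper=0)

```text
clock: 7.52
tool_pos: [0.7053, -0.0708, 0.3412]
orientation: [-179.8, 0.0, -95.3]
force: [1.8, 0.3, 1.1]
opening: 0.0319
gripper_force: 0.0
```

```bash
python3 - <<'E'
from h import *
o=ctrl.get_obs();print(np.round(o["tool_pos"],4),np.round(o["force"],2))
p=circles("top");q=circles("side")
a=p["color"][140:260,190:360]; b=q["color"][170:290,205:345]
im=np.hstack([cv2.resize(x,None,fx=2.5,fy=2.5,interpolation=cv2.INTER_CUBIC) for x in(a,b)])
cv2.imwrite("pics/c5.png",im[:,:,::-1])
E
```

```text
[ 0.7053 -0.0708  0.3412] [1.8  0.31 1.07]
top disc [ 0.5906 -0.274 ] [0.1258 0.1279] [ 363  171   48   47 1720]
side disc [ 0.7644 -0.1501] [0.1277 0.132 ] [242 160  35  23 660]
side disc [ 0.5779 -0.2537] [0.1277 0.1318] [300 163  36  24 674]
```

View pics/c5.png

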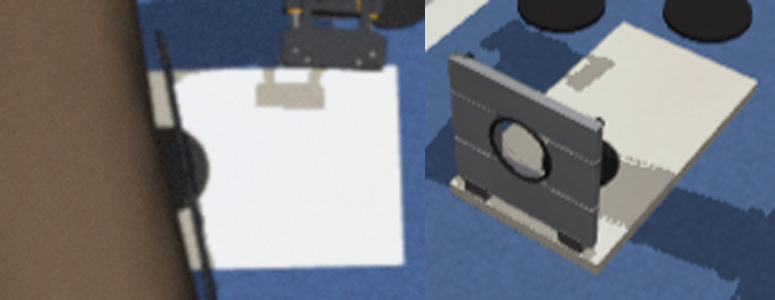

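Both views are mostly blocked, the top view by the forearm and the side view by the hood. The disc's rim at (205,165) in the left half lies at the recess. I'll cross over the hood to its outer side, which clears the top view.

Emit:
send_rows([
  [[-0.04,0.018,0],0],
  [[-0.08,0.037,0],0],
  [[-0.12,0.055,0],0],
  [[-0.16,0.074,0],0],
  [[-0.2,0.092,0],0],
])

```text
clock: 8.03
tool_pos: [0.6448, 0.0978, 0.3367]
orientation: [180.0, -0.0, -95.3]
force: [0.8, 0.5, -0.8]
opening: 0.0003
gripper_force: 0.0
```

Emit:
send_rows([
  [[-0.04,0.018,0],0],
  [[-0.08,0.037,0],0],
  [[-0.12,0.055,0],0],
  [[-0.16,0.074,0],0],
  [[-0.2,0.092,0],0],
])

```text
clock: 8.45
tool_pos: [0.5861, 0.2641, 0.3369]
orientation: [180.0, -0.0, -95.3]
force: [1.2, 0.7, -0.9]
opening: 0.0005
gripper_force: 0.0
```

Emit:
send_rows([
  [[-0.04,0.018,0],0],
  [[-0.08,0.037,0],0],
  [[-0.082,0.039,0],-0.03],
  [[-0.082,0.039,0],-0.055],
  [[-0.082,0.039,0],-0.055],
])

```text
clock: 8.87
tool_pos: [0.5616, 0.3317, 0.3366]
orientation: [180.0, -0.0, -90.2]
force: [-0.1, 0.9, -0.1]
opening: 0.0003
gripper_force: 0.0
```

```bash
python3 - <<'E'
from h import *
o=ctrl.get_obs();print(np.round(o["tool_pos"],4),np.round(o["force"],2),np.round(o["orientation"],1),np.round(o["joint_pos"]))
p=circles("top")
for c in ctrl.cut_out(p,"disc")+ctrl.cut_out(p,"hood"): 
    ys,xs=np.nonzero(c["pixels"]); print(c["conf"],xs.min(),xs.max(),ys.min(),ys.max(),unproj(p,np.array(c["xy"])*[560,420],.022).round(4), unproj(p,[[xs.min(),205],[xs.max(),205]],.22).round(4).tolist())
cv2.imwrite("pics/c6.png",cv2.resize(p["color"][140:260,150:360],None,fx=3.6,fy=3.6,interpolation=cv2.INTER_CUBIC)[:,:,::-1])
E
```

```text
[0.5616 0.3317 0.3366] [-0.12  0.9  -0.13] [180.   -0.  -90.2] [ 48.  17.   2.  -0. -74. -48.]
top disc [ 0.7777 -0.1701] [0.127  0.1283] [ 323  106   47   46 1676]
top disc [ 0.5906 -0.2742] [0.1265 0.1281] [ 363  171   48   47 1732]
top disc [0.5625 0.0869] [0.0884 0.0892] [240 191  33  34 863]
0.72 323 369 106 151 [[ 0.7849 -0.1689  0.022 ]] [[0.5498, -0.0768, 0.22], [0.5469, -0.181, 0.22]]
0.63 239 273 192 224 [[0.5669 0.0931 0.022 ]] [[0.5551, 0.1136, 0.22], [0.5529, 0.0365, 0.22]]
0.57 363 410 171 217 [[ 0.5909 -0.2799  0.022 ]] [[0.5473, -0.1674, 0.22], [0.5444, -0.2739, 0.22]]
0.69 202 216 159 246 [[0.5762 0.2178 0.022 ]] [[0.5574, 0.1974, 0.22], [0.5565, 0.1657, 0.22]]
```

View pics/c6.png

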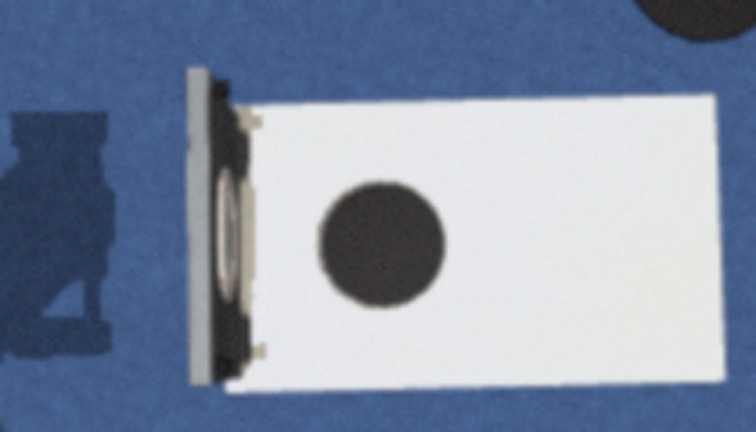

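Top view: the disc at about (382,245) in the crop sits concentric with the recess, with a thin grey rim showing all round. The hood is upright at (198,225). I'll use the side camera to tell seated from merely lying on top: the two differ by 8 mm in height, about 2 px.

```bash
python3 - <<'E'
from h import *
p=ctrl.snapshot("top");q=ctrl.snapshot("side")
def dark(p): h=cv2.cvtColor(p["color"],cv2.COLOR_RGB2HSV); return (h[...,2]<110)&(h[...,1]<120)
def disc(p,c,z):
    a=np.linspace(0,2*np.pi,90); return proj(p,np.c_[c[0]+.048*np.cos(a),c[1]+.048*np.sin(a),np.full(90,z)])
k,l=cv2.connectedComponents(dark(p)[185:230,232:280].astype(np.uint8)); 
ys,xs=np.nonzero(l==l[22,24]); uv=[xs.mean()+232,ys.mean()+185]
V=cv2.cvtColor(q["color"],cv2.COLOR_RGB2GRAY).astype(int)
for z in(.022,.030):
    c=unproj(p,uv,z)[0]; e=disc(q,c,z); print(z,c.round(4),"side ext: xmax",e[:,0].max().round(1),"ymin",e[:,1].min().round(1),"ymax",e[:,1].max().round(1),"ctr",proj(q,[*c[:2],z]).round(1))
print("rows 215-250, cols 262-284"); 
for r in range(218,252): print(r,V[r,266:286])
E
```

```text
0.022 [0.5628 0.0876 0.022 ] side ext: xmax 281.7 ymin 223.3 ymax 245.6 ctr [[266.4 234.1]]
0.03 [0.5622 0.0872 0.03  ] side ext: xmax 282.0 ymin 221.5 ymax 243.8 ctr [[266.6 232.4]]
rows 215-250, cols 262-284
218 [136 152 154 155 153 153 157 131 113  83 131 216 215 215 216 216 215 216
 216 216]
219 [ 84 122 136 152 153 154 152 152 157 128  88 216 214 214 215 216 216 216
 216 216]
220 [ 74  72  84 122 135 150 151 153 147 129 151 216 215 215 215 216 215 216
 215 215]
221 [ 74  74  74  72  84 121 133 146 117  80 190 216 216 216 216 216 215 215
 215 215]
222 [ 75  75  74  75  74  72  83 113  63  82 188 216 216 216 216 216 214 214
 216 215]
223 [ 75  74  75  75  75  75  75  75  66  79 184 216 216 216 216 216 214 214
 215 214]
224 [ 73  74  74  75  74  74  75  75  64  83 196 216 216 216 216 216 215 215
 214 214]
225 [ 73  73  74  73  73  73  73  73  64  80 188 203 215 216 216 216 216 216
 214 215]
226 [ 74  73  74  74  72  73  73  72  65  65  77 147 192 213 216 216 216 216
 216 216]
227 [ 73  74  74  73  73  73  72  70  66  68  34  42 113 188 212 216 215 216
 216 216]
228 [ 73  73  73  72
[... 1367 characters left out ...]
216]
244 [ 72  73  72  73  73  73  75  68  68  97 162 181 216 216 216 216 216 216
 216 216]
245 [ 72  72  71  72  73  73  73  67  80 182 217 216 216 216 216 216 216 216
 216 216]
246 [ 72  72  72  72  72  72  73  68  94 216 217 216 216 216 216 216 216 216
 216 216]
247 [ 72  72  72  72  72  72  72  68  98 217 217 217 217 216 216 216 216 216
 216 216]
248 [ 72  72  72  72  72  72  72  69 108 216 217 216 216 216 216 216 216 216
 216 216]
249 [ 72  73  72  71  73  73  71  70 125 216 216 216 216 216 216 216 216 216
 216 216]
250 [ 74  73  72  71  72  71  70  70 126 216 217 216 216 216 216 216 217 217
 216 216]
251 [ 80  97  75  71  72  72  70  73 146 217 217 217 216 216 216 216 216 216
 216 216]
```

The dark rim's rightmost point is at row 234–235. The model predicts 234.1 if seated and 232.4 if on top. A grey gap shows at the upper right and no side wall is visible, so the disc is seated. Next, lowering the closed fingers behind the hood's outer face.

Emit:
send_rows([
  [[0,-0.002,0.03],0],
  [[0,-0.002,0.06],0],
  [[0.04,-0.002,0.083],0],
  [[0.08,-0.002,0.083],0],
  [[0.11,-0.002,0.083],0],
])

```text
clock: 9.53
tool_pos: [0.5626, 0.2405, 0.2689]
orientation: [179.8, -0.1, -90.4]
force: [0.4, 0.1, 0.4]
opening: 0.0003
gripper_force: 0.0
```

Emit:
send_rows([
  [[0.005,0,0],0],
  [[0.01,0,0],0],
  [[0.014,0,0],0],
  [[0.014,0,0],0],
  [[0.014,0,0],0],
])

```text
clock: 9.95
tool_pos: [0.5635, 0.2323, 0.2708]
orientation: [-180.0, 0.0, -90.3]
force: [0.1, 0.1, 0.5]
opening: 0.0002
gripper_force: 0.0
```

Emit:
send_rows([
  [[0.008,0,0],0],
  [[0.016,0,0],0],
  [[0.023,0,0],0],
  [[0.029,0,0],0],
  [[0.034,0,0],0],
])

```text
clock: 10.37
tool_pos: [0.5631, 0.2046, 0.2707]
orientation: [-180.0, 0.1, -90.3]
force: [-1.4, 5.1, -0.1]
opening: 0.0003
gripper_force: 2.3
```

Emit:
send_rows([
  [[0.004,0,0],0],
  [[0.008,0,0],0],
  [[0.013,0,0.001],0],
  [[0.018,0,0.001],0],
  [[0.022,0,0.001],0],
])

```text
clock: 10.78
tool_pos: [0.5632, 0.1869, 0.2699]
orientation: [-180.0, 0.0, -90.3]
force: [0.1, 3.6, -2.1]
opening: 0.0004
gripper_force: 2.0
```

```bash
python3 - <<'E'
from h import *
o=ctrl.get_obs();print(np.round(o["tool_pos"],4),np.round(o["force"],2),np.round(o["moment"],2))
q=ctrl.snapshot("side")
cv2.imwrite("pics/c7.png",cv2.resize(q["color"][130:280,190:350],None,fx=3,fy=3,interpolation=cv2.INTER_CUBIC)[:,:,::-1])
E
```

```text
[0.5632 0.1869 0.2699] [ 0.07  3.62 -2.07] [ 1.72 -0.07  0.03]
```

View pics/c7.png

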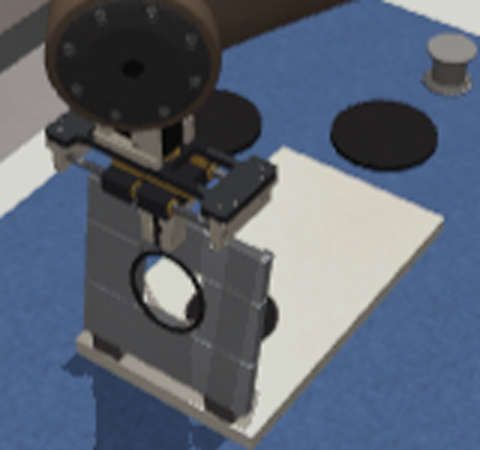

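The fingertips at (165,215) are on the upper part of the hood above the window, pushing with about 4 N, and the hood is turning as modelled. Following the arc.

Emit:
send_rows([
  [[0.008,0,0.001],0],
  [[0.017,0,0.002],0],
  [[0.025,0,0.004],0],
  [[0.034,0,0.006],0],
  [[0.042,0,0.008],0],
])

```text
clock: 11.25
tool_pos: [0.563, 0.1527, 0.2634]
orientation: [-180.0, 0.0, -90.3]
force: [0.2, 4.2, 1.1]
opening: 0.0006
gripper_force: 1.8
```

Emit:
send_rows([
  [[0.008,0,0.003],0],
  [[0.016,0,0.006],0],
  [[0.024,0,0.009],0],
  [[0.032,0,0.012],0],
  [[0.039,0,0.016],0],
])

```text
clock: 11.67
tool_pos: [0.5628, 0.1214, 0.2505]
orientation: [-180.0, -0.0, -90.3]
force: [0.3, 1.9, 3.2]
opening: 0.0005
gripper_force: 1.6
```

Emit:
send_rows([
  [[0.007,0,0.004],0],
  [[0.014,0,0.008],0],
  [[0.021,0,0.013],0],
  [[0.028,0,0.018],0],
  [[0.035,0,0.024],0],
])

```text
clock: 12.08
tool_pos: [0.5626, 0.0935, 0.2313]
orientation: [-180.0, -0.0, -90.3]
force: [0.7, 0.5, 2.9]
opening: 0.0002
gripper_force: 1.3
```

Emit:
send_rows([
  [[0.006,0,0.006],0],
  [[0.013,0,0.011],0],
  [[0.019,0,0.017],0],
  [[0.024,0,0.023],0],
  [[0.03,0,0.03],0],
])

```text
clock: 12.5
tool_pos: [0.5622, 0.0697, 0.2069]
orientation: [180.0, -0.0, -90.3]
force: [0.3, 2.2, 1.9]
opening: 0.0005
gripper_force: 1.0
```

Emit:
send_rows([
  [[0.005,0,0.006],0],
  [[0.01,0,0.013],0],
  [[0.014,0,0.02],0],
  [[0.018,0,0.027],0],
  [[0.022,0,0.034],0],
])

```text
clock: 12.92
tool_pos: [0.5622, 0.0521, 0.1797]
orientation: [180.0, -0.0, -90.3]
force: [0.5, -0.4, 1.3]
opening: 0.0005
gripper_force: 0.8
```

Emit:
send_rows([
  [[0.003,0,0.006],0],
  [[0.006,0,0.012],0],
  [[0.008,0,0.018],0],
  [[0.01,0,0.024],0],
  [[0.012,0,0.029],0],
])

```text
clock: 13.33
tool_pos: [0.5621, 0.0429, 0.1565]
orientation: [180.0, -0.0, -90.3]
force: [0.0, -0.5, 1.7]
opening: 0.0006
gripper_force: 0.7
```

Emit:
send_rows([
  [[0.002,0,0.006],0],
  [[0.004,0,0.012],0],
  [[0.006,0,0.018],0],
  [[0.007,0,0.024],0],
  [[0.008,0,0.03],0],
])

```text
clock: 13.75
tool_pos: [0.5621, 0.0364, 0.1326]
orientation: [180.0, -0.0, -90.3]
force: [-0.3, -1.5, 0.8]
opening: 0.0007
gripper_force: 0.6
```

Emit:
send_rows([
  [[0,0,0.002],0],
  [[0.001,0,0.004],0],
  [[0.001,0,0.006],0],
  [[0.001,0,0.008],0],
  [[0.001,0,0.01],0],
])

```text
clock: 14.17
tool_pos: [0.5622, 0.0358, 0.1251]
orientation: [-180.0, -0.0, -90.3]
force: [-0.6, -1.0, 1.3]
opening: 0.0005
gripper_force: 0.6
```

Emit:
send_rows([
  [[0,0,0.0015],0],
  [[0,0,0.003],0],
  [[0,0,0.0045],0],
  [[0,0,0.006],0],
  [[0.001,0,0.0075],0],
])

```text
clock: 14.58
tool_pos: [0.5623, 0.0352, 0.119]
orientation: [-180.0, 0.0, -90.3]
force: [0.1, 1.1, 0.2]
opening: 0.0003
gripper_force: 0.5
```

Emit:
send_rows([
  [[0,0,0.001],0],
  [[0,0,0.002],0],
  [[0,0,0.003],0],
  [[0,0,0.004],0],
  [[0,0,0.005],0],
])

```text
clock: 15.0
tool_pos: [0.5622, 0.035, 0.115]
orientation: [-180.0, -0.0, -90.3]
force: [0.6, -0.9, 0.6]
opening: 0.0005
gripper_force: 0.5
```

Emit:
send_rows([
  [[0,0,0.0003],0],
  [[0,0,0.0006],0],
  [[0,0,0.0009],0],
  [[0,0,0.0012],0],
  [[0,0,0.0015],0],
])

```text
clock: 15.42
tool_pos: [0.5621, 0.035, 0.1139]
orientation: [180.0, -0.0, -90.3]
force: [-0.9, -0.4, 5.8]
opening: 0.0006
gripper_force: 2.4
```

Force rises at z ≈ 0.1139, exactly where the stop should be. One more small press to make sure.

Emit:
send_rows([
  [[0,0,0.0003],0],
  [[0,0,0.0006],0],
  [[0,0,0.0009],0],
  [[0,0,0.0009],0],
  [[0,0,0.0009],0],
])

```text
clock: 15.83
tool_pos: [0.5622, 0.035, 0.1139]
orientation: [-180.0, -0.0, -90.3]
force: [-2.1, -0.3, 8.4]
opening: 0.0006
gripper_force: 4.2
```

It is solid on the stop: force rises and z doesn't change. Lifting straight up, slowly at first, then moving to the −y side to look.

Emit:
send_rows([
  [[0,0,-0.003],0],
  [[0,0,-0.01],0],
  [[0,0,-0.03],0],
  [[0,0,-0.07],0],
  [[0,0,-0.11],0],
])

```text
clock: 16.25
tool_pos: [0.5613, 0.0348, 0.2013]
orientation: [179.8, -0.1, -90.3]
force: [1.2, 0.5, -0.9]
opening: 0.0002
gripper_force: 0.0
```

Emit:
send_rows([
  [[0.04,0,-0.03],0],
  [[0.08,0,-0.06],0],
  [[0.12,0,-0.09],0],
  [[0.16,0,-0.1],0],
  [[0.2,0,-0.1],0],
])

```text
clock: 16.67
tool_pos: [0.5621, -0.1263, 0.2847]
orientation: [-179.7, 0.0, -90.3]
force: [0.7, -0.0, -0.7]
opening: 0.0006
gripper_force: 0.0
```

Emit:
send_rows([
  [[0.04,0,0],0],
  [[0.08,0,0],0],
  [[0.12,0,0],0],
  [[0.16,0,0],0],
  [[0.18,0,0],0],
])

```text
clock: 17.08
tool_pos: [0.5599, -0.2718, 0.2811]
orientation: [180.0, -0.0, -90.4]
force: [-0.9, -0.4, -0.4]
opening: 0.0004
gripper_force: 0.0
```

```bash
python3 - <<'E'
from h import *
o=ctrl.get_obs();print(np.round(o["tool_pos"],4),np.round(o["force"],2))
p=ctrl.snapshot("top");q=ctrl.snapshot("side")
print("hood closed edge corners px side",proj(q,[[.4635,.0035,.048],[.6635,.0035,.048]]).round(1).tolist())
a=p["color"][120:270,100:370]; b=q["color"][140:290,190:350]
cv2.imwrite("pics/c8.png",np.hstack([cv2.resize(x,None,fx=1.8,fy=1.8,interpolation=cv2.INTER_CUBIC) for x in(a,b)])[:,:,::-1])
E
```

```text
[ 0.5599 -0.2718  0.2811] [-0.93 -0.4  -0.37]
hood closed edge corners px side [[307.9, 225.5], [256.2, 200.8]]
```

View pics/c8.png

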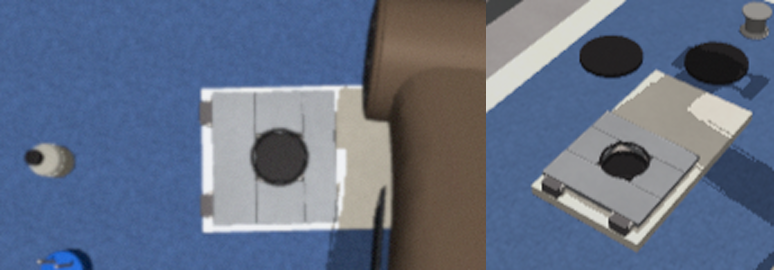

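The hood lies level. Its free-edge corners at (698,157) and (610,112) match the predicted closed positions (698,154) and (605,109). The disc is centred under the window at (279,157), and the flux bottle, pot, spool and big discs are where they were. Handing in.

```bash
python3 -c "
from plant import ctrl
print(ctrl.close_job())"
```

```text
the job is handed in; nothing more can be done
None
```

The disc is seated in the recess and the hood was pushed gently down onto its stop and is closed, with nothing else on the bench touched; the job is handed in after about 17 s of the 72 s allowed.

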